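# Clamp the lid of a pressure cooker

## Robot

A 7-joint arm with a two-finger parallel gripper is mounted at the origin on the work surface. World frame = base frame: x ahead of the robot, y to its left, z up, the work surface at z = 0. Lengths are in m, angles in rad, forces in N, time in s.
With the tool pointing down it reaches from about 0.4 to 0.85 m from the base axis. Payload 6.9 kg.
Tool frame: the origin (TCP) lies midway between the tips of the shut fingers; the grasp point (between the pads) lies behind it (ctrl.pinch_z is the z of the grasp point in the tool frame, in m); z points along the fingers, y is the line along which they close (so a half turn about z gives the same grasp; the last joint's range is limited). The gripper opens to 85 mm and grips with 20 to 120 N. Pads are 22 mm wide; open, the fingers measure 114 mm over their backs; the gripper's body (76 mm by 85 mm) begins 54 mm behind the grasp point. The pads swing forward as they close: fully open they stand 13 mm farther back than shut.
Start: joints at [1.218, 0.507, -0.238, 1.5, 0.126, 1.149, -0.155], TCP at [0.277, -0.56, 0.231] pointing down, gripper open.
Joint ranges: [-3.08, 3.08], [-0.24, 2.05], [-1.43, 1.35], [0, 2.5], [-1.52, 4.66], [0.17, 1.96], [-2.89, 2.89]. Speed limits (rad/s): [2.39, 2.39, 3.14, 3.14, 3.14, 3.14, 3.14].

## Interface

Orientations are given as a unit quaternion [w, x, y, z].
In Python, from station import ctrl, get_state, vision, ticket, models gives the robot as it stands. Calls block until the motion is done:
- ctrl.movep(position, orientation): joint-space move of the TCP to a pose.
- ctrl.movel(position, frame=None, max_speed=0.15): straight line of the TCP; frame=None keeps the orientation; max_speed is the mean speed in m/s.
- ctrl.set_joints(angles): joint-space move.
- ctrl.ungrasp() and ctrl.close_gripper(force=None): open the fingers fully, or close them until they stop; force is the grip in N (None keeps the last).
- ctrl.pause(seconds).
- ctrl.ik(position, orientation): joint angles nearest the present ones, or None.
- get_state(): the state.
- vision.grab_frame(name): name is "scene" or "side" or "wrist"; returns (picture, depth): 420x560x3 uint8, blue, green, red; 420x560 float32, m along the optical axis (not along the pixel's ray), 0 where there is no reading.
- vision.camera_info(name): a dict with "mtx" (3x3 intrinsics, pixels), "R" (3x3) and "t" (3): a world point X has camera coordinates R X + t; the wrist camera has in their place "hand_eye" (4x4, takes a point from camera to tool coordinates, whose origin is the TCP and whose axes are the flange's). Camera axes: x right, y down, z forward; pixel columns grow to the right and rows downward; lengths in m; the calibration is good to about 2 mm. A picture is of the moment at which its call begins: read the wrist's pose just before it. camera_info takes no time and is no camera call.
A pose or a line that the arm cannot do raises ctrl.Unreachable and nothing moves.
- ticket.close_job(): hands the job in; it is judged then, once.
Trained networks look in the newest picture that a camera, given by its name, has taken for a name from the list of things; names that differ only in an ending like _2 or _b are one class to them, and where a whole thing is asked for, a point or a joint stands for the part that bears it (a point fixed in the world has none). Each returns a list of dicts, best first, with "p" (0 to 1); they miss things now and then, are a little off and sometimes report something else, mostly with a low value. They report only what shows in the picture. A call takes as long as a camera call.
- models.recognise(camera, target): "point" ([column, row] in pixels, amid what is visible of it).
- models.masks_of(camera, target): "mask" (420x560 bool, what is visible of it) and "point" ([column, row] in pixels, amid what is visible of it).
The state is a dict: "time": time; "qpos": joint angles; "qd": joint speeds; "tau": joint torques, N m; "tcp_pos": TCP position; "eef_rot": TCP orientation; "contact_force": force on the tool from outside, world axes, zero at the start; "wrist_torque": the same for the moment, N m; "width": finger opening in m; "gripper_force": force on a finger pad.
Only numpy, scipy, OpenCV 4.12 (cv2) and the standard library are available. Lean on these libraries where they do the work, as an engineer would, in place of code of your own. Each camera call takes 0.05 s, during which the arm holds its last target. There are 200 camera calls.

## Task

Close the pressure cooker: swing the clamp bar round until both its feet are fully home under the pot's lugs, then turn the T-handle clockwise, as often as it takes, until the lid is clamped firmly but not overtightened, and let go. Do not knock the pressure valve on the lid, and leave the mug, jar and bowl where they stand.

Things in the scene. Friction and masses are not known exactly. Their poses are not given: they have to be found in the camera images.
- pot: stainless steel pressure cooker, 210 mm in diameter, filled and heavy, fixed on a cork mat; its lid is already seated. Origin: centre of the mat's underside, on the worktop; z up. Steel lugs stand out on its +y and -y sides, black side grips on its +x and -x sides (79 to 97 mm high, out to 157 mm from the axis).
- lug_left (a point): middle of the underside of the +y lug's tab, nominally 112 mm above the worktop, 118 mm from the pot's axis. The tab is 38 mm wide, reaches from 106 to 130 mm from the axis and is closed by a stop plate at its clockwise end (seen from above). The true height of both lugs differs by up to 2.8 mm either way and is not measured: the poses do not tell how far the screw must turn.
- lug_right (a point): the same point of the like lug on the pot's -y side
- clamp_bar: flat steel bar across the lid, 22 mm wide, 8 mm thick, 282 mm long, swinging about the vertical screw axis. Origin: on that axis in the bar's top face, 158 to 170 mm above the worktop; the bar runs along its own y axis. Home is its y axis along the pot's y axis, a hard stop; it starts 0.6 to 1.1 rad counter-clockwise of home (seen from above) and must swing clockwise; friction 0.25 N m.
- bar_end (a point): point on the bar's top face 126 mm from the axis, towards its +y end (the -y end is alike); either end can be straddled or pushed there from above, with about 2 N. Both ends turn down, with a foot pointing inwards that passes under a lug. The bar rises 10 mm per clockwise turn of the handle; feet raised to the lugs' height no longer pass under.
- handle: black T-handle of the clamp screw: round bar 16 mm thick (18 mm at the tips), 150 mm long, on a hub 27 mm in diameter. Origin: middle of the bar, on the screw axis, always 203 mm above the worktop; z up, the bar runs along its own x axis. Clockwise seen from above tightens and draws the clamp bar up; the handle itself stays at its height, and stays where it is left.
- handle_end (a point): point on the handle's bar 60 mm from the axis, +x end (-x end alike), good to grip. The handle runs at 0.55 N m (9 N here) for 0.2 to 0.9 turns until the feet meet the lugs, then the torque climbs by about 0.2 N m per radian. Clamped firmly: 0.85 to 1.0 N m in all (14 to 17 N here), 1.55 to 1.8 times the free-running force. Above 1.05 N m it is overtightened.
- valve: pressure valve, an upright steel and black post 24 mm in diameter on the lid, fixed. Origin: centre of its foot, 136 mm above the worktop; its top is 54 mm above that. It stands 56 mm from the screw axis, 25 degrees counter-clockwise of the pot's +x axis. The handle's bar passes 5 mm above it, but fingers reaching down past the bar strike it.
- mug: white mug, 82 mm in diameter, 95 mm high, loose bystander; origin at the centre of its underside
- jar: closed glass jar, 84 mm in diameter, 120 mm high, loose bystander; origin at the centre of its underside
- bowl: white bowl, 130 mm in diameter, 55 mm high, loose bystander; origin at the centre of its underside

How it is judged:
By the outcome, as a careful person would: the job done as asked, in the order asked, and still so for the second after the job is handed in, with the robot touching nothing.
It also fails if it takes over 72 s, if anything falls off the work surface, if the arm or the gripper's body presses on something with over 40 N, if the wrist force passes 120 N, or if a joint passes its speed limit or range.

## Working session

There is one attempt and no reset: what is moved stays moved. The work goes in short steps, each a Python script; the robot and the scene stay as the last script left them, time stands still between calls to the robot, and variables do not carry over. Pictures are saved under pics/ and viewed, at most 10 in all, crops included, and the job is handed in when it is done.

```bash
ls; mkdir -p pics; cat > h.py <<'E'
import numpy as np, cv2
from station import ctrl, get_state, vision, ticket, models
def world(cam, depth, mask):
    i=vision.camera_info(cam); K=np.array(i["mtx"]);R=np.array(i["R"]);t=np.array(i["t"]).ravel()
    v,u=np.nonzero(mask&(depth>0)); z=depth[v,u]
    P=np.stack([(u-K[0,2])/K[0,0]*z,(v-K[1,2])/K[1,1]*z,z],1)
    return (P-t)@R
E
python3 - <<'E'
from h import *
for c in ("scene","side"):
    im,d=vision.grab_frame(c); cv2.imwrite(f"pics/{c}0.png",im); np.savez(f"{c}0.npz",im=im,d=d)
    for n in ("pot","clamp_bar","handle","valve","mug","jar","bowl","lug_left","lug_right"):
        for r in models.masks_of(c,n)[:2]:
            m=r["mask"]; P=world(c,d,m)
            if len(P)==0: continue
            print(c,n,round(r["p"],2),np.round(r["point"]),m.sum(),np.round(np.median(P,0),3),np.round(np.percentile(P,[3,97],0),3).tolist())
print(ctrl.pinch_z,get_state()["eef_rot"],get_state()["time"])
E
```

```text
pics
scene pot 0.56 [314. 262.] 3434 [0.642 0.088 0.068] [[0.567, -0.017, 0.003], [0.701, 0.184, 0.128]]
scene clamp_bar 0.96 [299. 216.] 1041 [0.584 0.06  0.157] [[0.442, -0.007, 0.102], [0.663, 0.175, 0.163]]
scene clamp_bar 0.2 [317. 263.] 3151 [0.643 0.09  0.067] [[0.574, -0.012, 0.005], [0.702, 0.183, 0.126]]
scene handle 0.57 [315. 192.] 339 [0.557 0.084 0.21 ] [[0.48, 0.068, 0.166], [0.62, 0.103, 0.218]]
scene valve 0.63 [323. 218.] 197 [0.608 0.105 0.173] [[0.565, 0.094, 0.141], [0.613, 0.117, 0.191]]
scene jar 0.74 [436. 275.] 2013 [0.697 0.368 0.09 ] [[0.645, 0.336, 0.009], [0.711, 0.408, 0.122]]
scene jar 0.25 [120. 223.] 1527 [ 0.534 -0.409  0.061] [[0.472, -0.453, 0.004], [0.552, -0.352, 0.095]]
scene bowl 0.84 [413. 207.] 1317 [0.37  0.374 0.034] [[0.336, 0.315, 0.005], [0.456, 0.424, 0.057]]
scene lug_left 0.83 [317. 263.] 3066 [0.643 0.092 0.069] [[0.581, -0.004, 0.006], [0.702, 0.183, 0.126]]
scene lug_right 0.72 [318. 265.] 3320 [0.642 0.088 0.064] [[0.569, -0.016, 0.003], [0.701, 0.184, 0.127]]
scene lug_right 0.51 [305. 214.] 1115 [0.579 0.064 0.157] [[0.44, -0.00
[... 396 characters left out ...]
 0.149], [0.607, 0.117, 0.192]]
side valve 0.25 [260. 278.] 2330 [0.532 0.167 0.072] [[0.401, 0.059, 0.003], [0.692, 0.193, 0.13]]
side mug 0.64 [286. 154.] 631 [ 0.509 -0.389  0.067] [[0.473, -0.457, 0.006], [0.545, -0.35, 0.097]]
side mug 0.35 [307. 355.] 2048 [0.394 0.354 0.024] [[0.339, 0.309, 0.004], [0.45, 0.417, 0.057]]
side jar 0.9 [195. 345.] 1459 [0.658 0.394 0.106] [[0.626, 0.347, 0.011], [0.697, 0.417, 0.124]]
side bowl 0.69 [307. 354.] 2029 [0.394 0.354 0.024] [[0.339, 0.31, 0.005], [0.45, 0.417, 0.057]]
side lug_right 0.93 [262. 280.] 2194 [0.526 0.168 0.072] [[0.401, 0.066, 0.006], [0.689, 0.193, 0.128]]
-0.0187 [9.83808231e-06 9.73807879e-01 2.27372412e-01 1.58360825e-05] 1.0
```

View pics/scene0.png

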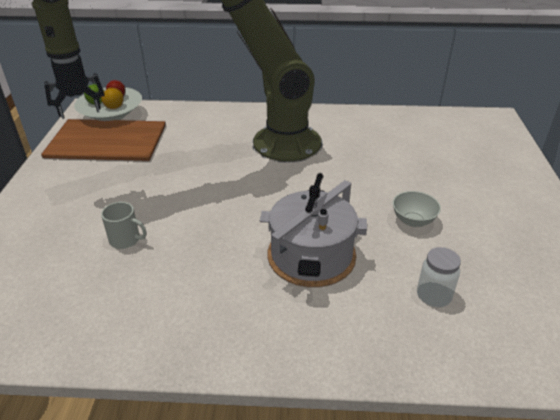

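View pics/side0.png

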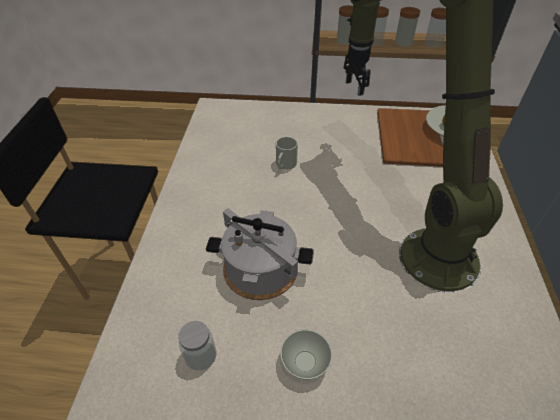

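```bash
python3 - <<'E'
from h import *
Q=[]
for c in ("scene","side"):
    f=np.load(f"{c}0.npz"); d=f["d"]
    P=world(c,d,d>0); Q.append(P)
P=np.vstack(Q)
near=lambda lo,hi:P[(P[:,2]>lo)&(P[:,2]<hi)&(np.hypot(P[:,0]-.55,P[:,1]-.085)<.17)]
def line(A,n):
    c=(A.max(0)+A.min(0))[:2]/2; u=np.linalg.svd(A[:,:2]-A[:,:2].mean(0),full_matrices=False)[2][0]
    s=(A[:,:2])@u; w=A[:,:2]@[-u[1],u[0]]
    lo,hi=np.percentile(s,[.5,99.5]); mid=u*(lo+hi)/2+np.array([-u[1],u[0]])*np.median(w)
    print(n,len(A),"ang",np.arctan2(u[1],u[0]),"mid",mid,"len",hi-lo,"z",np.percentile(A[:,2],[5,50,95]))
line(near(.203,.23),"handle"); 
m=near(.150,.167); m=m
for c in ("scene","side"):
    f=np.load(f"{c}0.npz"); mk=models.masks_of(c,"clamp_bar")
    A=world(c,f["d"],mk[0]["mask"]); line(A[(A[:,2]>.153)&(A[:,2]<.172)],"bar "+c)
# lower: pot rim / grips / lugs
for n,lo,hi in(("grips",.085,.102),("lugs",.108,.124),("rim",.124,.14)):
    A=near(lo,hi); r=np.hypot(A[:,0]-.55,A[:,1]-.085)
    print(n,len(A))
    a=np.arctan2(A[:,1]-.085,A[:,0]-.55)
    for b in np.arange(-np.pi,np.pi,np.pi/18):
        k=(a>=b)&(a<b+np.pi/18)
        if k.sum()>3: print(int(np.degrees(b)+.5),k.sum(),np.round(np.percentile(r[k],[50,97]),3),end="; ")
    print()
E
```

```text
handle 628 ang -0.20167027455142733 mid [0.54898434 0.08689057] len 0.14948074584741716 z [0.20484369 0.21086127 0.21769374]
bar scene 709 ang -0.6752315294169765 mid [0.55296891 0.08580611] len 0.27823086615376935 z [0.15463576 0.15861786 0.16274164]
bar side 521 ang 2.4740462578700346 mid [0.54633123 0.08744098] len 0.2774889050525075 z [0.15595238 0.15960264 0.1642779 ]
grips 1426
-179 78 [0.135 0.161]; -89 9 [0.106 0.108]; -79 4 [0.104 0.105]; -49 7 [0.139 0.141]; -39 48 [0.116 0.14 ]; -29 37 [0.104 0.105]; -19 130 [0.127 0.156]; -9 292 [0.136 0.156]; 0 265 [0.131 0.156]; 10 38 [0.103 0.106]; 20 34 [0.103 0.106]; 30 38 [0.103 0.104]; 40 37 [0.103 0.105]; 50 31 [0.103 0.105]; 60 29 [0.102 0.104]; 70 32 [0.105 0.128]; 90 7 [0.107 0.108]; 100 21 [0.105 0.107]; 110 24 [0.104 0.107]; 120 23 [0.106 0.107]; 130 34 [0.107 0.143]; 140 10 [0.134 0.144]; 160 75 [0.138 0.159]; 170 119 [0.139 0.159]; 
lugs 983
-109 37 [0.121 0.132]; -99 71 [0.122 0.131]; -89 49 [0.12 0.13]; -69 6 [0.104 0.106]; -49 32 [0.131 0.141]; -39 75 [0.132 0.141]; -29 32 [0.103 0.105]; -19 33 [0.103 0.106]; -9 32 [0.10
[... 453 characters left out ...]
; -129 100 [0.087 0.108]; -119 112 [0.088 0.106]; -109 112 [0.085 0.106]; -99 113 [0.088 0.107]; -89 105 [0.09  0.107]; -79 111 [0.089 0.106]; -69 104 [0.093 0.107]; -59 16 [0.1   0.107]; -49 26 [0.107 0.141]; -39 203 [0.094 0.141]; -29 152 [0.087 0.106]; -19 169 [0.088 0.107]; -9 175 [0.088 0.106]; 0 178 [0.088 0.106]; 10 187 [0.088 0.105]; 20 170 [0.088 0.106]; 30 180 [0.087 0.105]; 40 189 [0.088 0.106]; 50 177 [0.087 0.105]; 60 185 [0.085 0.105]; 70 177 [0.088 0.106]; 80 179 [0.088 0.106]; 90 170 [0.086 0.107]; 100 164 [0.088 0.107]; 110 164 [0.088 0.108]; 120 157 [0.088 0.109]; 130 173 [0.092 0.142]; 140 66 [0.107 0.144]; 150 10 [0.102 0.109]; 160 103 [0.092 0.11 ]; 170 76 [0.092 0.11 ];
```

The scene view shows the bar running diagonally from (275,247) to (348,187), with the handle at (315,192) and the valve at (323,218). The axis is near (0.549, 0.0865), the bar angle is about 141.5° and the valve bears about +22°, so the pot yaw is around −3°. The sizes agree: the bar measures 278 mm and the handle 149 mm. Next I'll fit the yaw and check reach for the pushes.

```bash
cat >> h.py <<'E'
C=np.array([.549,.0866])
def q(phi): return np.array([0,np.cos(phi/2),np.sin(phi/2),0])
def pos(a,r,off,z):   # off: CCW offset from the bar's centre line
    return np.array([C[0]+r*np.cos(a)-off*np.sin(a),C[1]+r*np.sin(a)+off*np.cos(a),z])
def torque(s=None):   # torque about screw axis exerted BY the tool, clockwise positive
    s=s or get_state(); F=np.array(s["contact_force"]);p=np.array(s["tcp_pos"])[:2]-C
    return p[0]*F[1]-p[1]*F[0], s["wrist_torque"][2], F, s
E
python3 - <<'E'
from h import *
Q=[]
for c in ("scene","side"):
    d=np.load(f"{c}0.npz")["d"]; Q.append(world(c,d,d>0))
P=np.vstack(Q); D=P[:,:2]-C; r=np.hypot(*D.T); a=np.arctan2(D[:,1],D[:,0])
for lo,hi,sel in((.08,.1,abs(a)<.5),(.08,.1,abs(abs(a)-np.pi)<.5),(.108,.122,abs(a-1.5)<.4),(.108,.122,abs(a+1.6)<.4)):
    k=(P[:,2]>lo)&(P[:,2]<hi)&(r>.113)&(r<.165)&sel; A=D[k]
    aa=np.arctan2(A[:,1],A[:,0])%(2*np.pi) if abs(A[:,0].mean()+.13)<.05 else np.arctan2(A[:,1],A[:,0])
    print(k.sum(),"mean",np.degrees(np.median(aa)),"range",np.degrees(np.percentile(aa,[2,98])),"rmax",np.percentile(r[k],98))
for ad in(-38.5,-93): 
    a=np.radians(ad); print(ad,[None if j is None else np.round(j,2) for j in[ctrl.ik(pos(a,.126,.03,.148),q(a+np.pi/2))]])
for ad in(-11.5,-60,-100,-150,-190):
  for k in (0,1):
    a=np.radians(ad); j=ctrl.ik(pos(a,.06,.02,.196),q(a+np.pi/2+k*np.pi)); print(ad,k,None if j is None else np.round(j,2))
E
```

```text
564 mean -3.606254513411438 range [-14.39779359   6.65923105] rmax 0.15769856518282493
222 mean 174.95855966956512 range [166.49907634 187.07993136] rmax 0.1597447357761098
159 mean 85.20774227313403 range [76.35695192 96.68867498] rmax 0.12859134155150354
122 mean -94.17421520673487 range [-104.14416536  -84.52787146] rmax 0.1335848901815721
-38.5 [array([ 0.23,  0.68, -0.56,  1.49,  0.39,  1.08, -1.09])]
-93 [array([ 0.21,  0.51, -0.27,  1.75,  0.17,  0.9 , -1.76])]
-11.5 0 [ 0.24  0.6  -0.75  1.57  0.44  1.15 -0.8 ]
-11.5 1 [ 0.44  0.78 -1.23  1.56  0.75  1.34  2.07]
-60 0 [ 0.22  0.53 -0.53  1.63  0.3   1.07 -1.45]
-60 1 [ 0.54  0.75 -1.23  1.62  0.72  1.3   1.29]
-100 0 [ 0.15  0.45 -0.36  1.73  0.18  1.   -2.02]
-100 1 [ 0.52  0.58 -0.99  1.73  0.53  1.13  0.77]
-150 0 [ 0.02  0.36 -0.2   1.86  0.09  0.93 -2.84]
-150 1 [ 0.46  0.46 -0.87  1.85  0.41  1.02 -0.05]
-190 0 [ 0.58  0.57 -1.22  1.89  0.6   1.12  2.09]
-190 1 [ 0.34  0.41 -0.78  1.89  0.35  0.98 -0.77]
```

The pot yaw is about −4.3°, so the −y end's home is at about −94.3°. I'll push the bar there from above with the fingers shut.

```bash
python3 - <<'E'
from h import *
ctrl.close_gripper()
a=np.radians(-38.5)
ctrl.movep(pos(a,.126,.036,.25),q(a+np.pi/2))
ctrl.movel(pos(a,.126,.036,.149))
print(get_state()["time"],torque()[:3],get_state()["width"])
for ad in list(np.arange(-40,-86,-6))+list(np.arange(-87,-100,-1)):
    a=np.radians(ad); ctrl.movel(pos(a,.126,.022,.149),q(a+np.pi/2),.1)
    T=torque(); print(ad,np.round(T[0],2),round(T[1],2),np.round(T[2],1),round(get_state()["time"],1))
    if abs(T[0])>1.3 : break
im,d=vision.grab_frame("scene"); cv2.imwrite("pics/s1.png",cv2.resize(im[150:300,230:400],None,fx=4,fy=4,interpolation=cv2.INTER_CUBIC)[:600,:680])
E
```

```text
5.225 (np.float64(0.035535223784157584), np.float64(-0.03149017362959779), array([-0.71187758,  0.58569835,  0.38753411])) 1.73719730235515e-05
-40 -0.06 0.02 [-0.2 -0.4  0.3] 5.5
-46 0.02 0.01 [-0.3  0.5  0.1] 5.8
-52 0.08 -0.01 [ 0.5  0.4 -0.2] 6.1
-58 0.06 0.05 [ 0.3  0.4 -0.1] 6.4
-64 -0.05 0.0 [-0.6  0.2 -0.5] 6.7
-70 -0.05 0.04 [-0.2 -0.5  0.2] 7.0
-76 0.04 0.01 [0.3 0.2 0.5] 7.2
-82 0.01 0.02 [-0.1  0.5  1. ] 7.5
-87 -0.02 -0.03 [-0.1 -0.   0.6] 7.8
-88 0.18 0.01 [ 1.2  1.  -0.1] 8.0
-89 0.17 0.01 [1.2 0.7 0.1] 8.3
-90 0.21 -0.03 [1.5 0.8 0.9] 8.5
-91 0.18 0.03 [1.3 0.9 0.3] 8.8
-92 0.1 -0.02 [0.8 0.1 0.1] 9.0
-93 0.17 -0.01 [ 1.4 -0.3 -0.4] 9.3
-94 0.2 0.01 [ 1.6 -0.4 -0.8] 9.5
-95 0.61 0.05 [ 4.8 -0.5 -0.2] 9.8
-96 0.92 0.03 [ 7.3 -1.5 -1.3] 10.0
-97 1.29 0.05 [10.1 -1.  -2.3] 10.3
-98 1.7 0.03 [13.3 -1.4 -4.6] 10.5
```

View pics/s1.png

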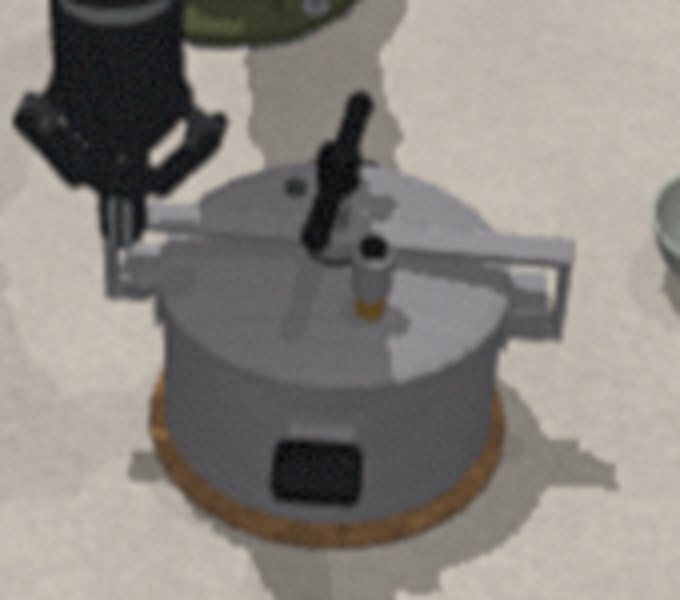

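The bar met its stop at about −94.3°, exactly the predicted home. The view shows both feet under the lugs, with the +y foot at (560,320) and the −y one at (130,280). Next is the handle: fingers shut, tip at z = 0.196 to stay above the valve, pushing from the −x end.

```bash
cat >> h.py <<'E'
def meas(n=5):
    v=[]
    for _ in range(n):
        ctrl.pause(.04); T=torque(); v.append([T[0],T[1],*T[2]])
    return np.mean(v,0)
E
cat > turn.py <<'E'
from h import *
def run(a0,a1,step,stop,off=.019,r=.06,n=4,speed=.1):
    for a in np.arange(a0,a1,-step):
        ctrl.movel(pos(a,r,off,.196),q(a+np.pi/2),speed)
        m=meas(n); s=get_state()
        print(round(np.degrees(a),1),"rxF %.3f Mz %.3f"%(m[0],m[1]),np.round(m[2:],1),"t %.1f z %.4f j7 %.2f"%(s["time"],s["tcp_pos"][2],s["qpos"][6]),flush=True)
        if m[0]>stop: return a
    return a
E
python3 - <<'E'
from turn import *
a=np.radians(-94); ctrl.movel(pos(a,.126,.045,.149)); ctrl.movel(pos(a,.126,.045,.33),None,.3)
a=np.radians(168.5); p=pos(a,.06,.036,.33)
ctrl.movep(p,q(a+np.pi/2)); s=get_state(); print(s["time"],s["qpos"],s["tcp_pos"]-p)
print(meas())
ctrl.movel(pos(a,.06,.036,.196),None,.12); print(meas())
run(a,a-1.2,.15,.75)
E
```

```text
15.175 [ 0.65882431  0.39172227 -1.22325711  1.66384278  0.37639681  1.35378003
  2.31707295] [ 5.08314916e-05 -6.36000282e-05 -3.00875335e-05]
[ 0.00605132 -0.02191728  0.01601112 -0.08614192  0.31623077]
[ 0.02693318  0.01433316  0.38136402 -0.27532984  0.06239122]
168.5 rxF -0.005 Mz -0.019 [ 0.   0.1 -0.1] t 17.3 z 0.1961 j7 2.13
159.9 rxF 0.333 Mz -0.008 [-0.5 -5.3 -0.2] t 17.8 z 0.1958 j7 2.00
151.3 rxF 0.310 Mz -0.026 [-0.4 -4.9 -0.6] t 18.3 z 0.1956 j7 1.86
142.7 rxF 0.335 Mz -0.008 [-1.4 -5.1 -1.1] t 18.7 z 0.1955 j7 1.72
134.1 rxF 0.327 Mz -0.013 [-2.4 -4.6 -1.6] t 19.2 z 0.1954 j7 1.58
125.5 rxF 0.334 Mz -0.021 [-2.8 -4.5 -1.7] t 19.7 z 0.1954 j7 1.44
116.9 rxF 0.315 Mz -0.009 [-3.2 -3.8 -1.6] t 20.1 z 0.1954 j7 1.31
108.3 rxF 0.340 Mz 0.001 [-3.5 -4.3 -1.6] t 20.6 z 0.1954 j7 1.17
```

```bash
cat > turn2.py <<'E'
from h import *
def run(a0,a1,step,stop,speed=.1,off=.019,r=.06):
    """reads at once after each step, then 0.05 s later"""
    h=[]
    for a in np.arange(a0,a1,-step):
        ctrl.movel(pos(a,r,off,.196),q(a+np.pi/2),speed)
        T=torque(); ctrl.pause(.02); T2=torque(); ctrl.pause(.05); T3=torque(); s=T3[3]
        p=np.array(s["tcp_pos"])[:2]-C
        lag=np.arctan2(p[1],p[0])-np.arctan2(off,r)-a; lag=(lag+np.pi)%(2*np.pi)-np.pi
        print(round(np.degrees(a),1),"rxF %.3f %.3f %.3f Mz %.3f lag %.4f"%(T[0],T2[0],T3[0],T[1],lag),"t %.1f z %.4f j7 %.2f"%(s["time"],s["tcp_pos"][2],s["qpos"][6]),flush=True)
        h.append(T[0])
        if len(h)>1 and (h[-1]+h[-2])/2>stop: return a
    return a
E
python3 - <<'E'
from turn2 import *
a=np.radians(108.3)
run(a-.05,a-.3,.05,.8)
run(a-.4,a-.75,.1,.8,.03)
run(a-.95,a-1.4,.2,.8,.03)
E
```

```text
105.4 rxF 0.466 0.436 0.422 Mz -0.039 lag 0.0268 t 20.9 z 0.1953 j7 1.13
102.6 rxF 0.425 0.409 0.430 Mz 0.007 lag 0.0285 t 21.2 z 0.1953 j7 1.08
99.7 rxF 0.488 0.454 0.472 Mz 0.011 lag 0.0287 t 21.6 z 0.1954 j7 1.04
96.8 rxF 0.454 0.449 0.441 Mz 0.017 lag 0.0296 t 21.9 z 0.1953 j7 1.00
94.0 rxF 0.443 0.448 0.457 Mz -0.039 lag 0.0299 t 22.2 z 0.1953 j7 0.96
85.4 rxF 0.468 0.434 0.414 Mz -0.020 lag 0.0299 t 22.7 z 0.1953 j7 0.83
79.7 rxF 0.446 0.432 0.414 Mz 0.018 lag 0.0306 t 23.1 z 0.1953 j7 0.74
73.9 rxF 0.461 0.412 0.452 Mz -0.004 lag 0.0308 t 23.6 z 0.1953 j7 0.66
68.2 rxF 0.383 0.455 0.398 Mz -0.050 lag 0.0336 t 24.0 z 0.1953 j7 0.58
53.9 rxF 0.471 0.449 0.474 Mz -0.077 lag 0.0405 t 24.7 z 0.1953 j7 0.38
42.4 rxF 0.490 0.452 0.463 Mz 0.027 lag 0.0452 t 25.4 z 0.1953 j7 0.22
31.0 rxF 0.437 0.466 0.414 Mz -0.029 lag 0.0522 t 26.0 z 0.1953 j7 0.07
```

```bash
python3 - <<'E'
from turn2 import *
a=np.radians(31)
run(a-.1,np.radians(-115),.1,.70,.04)
E
```

```text
25.3 rxF 0.389 0.425 0.403 Mz 0.022 lag 0.0526 t 26.4 z 0.1953 j7 -0.01
19.5 rxF 0.431 0.387 0.374 Mz -0.041 lag 0.0558 t 26.8 z 0.1954 j7 -0.08
13.8 rxF 0.456 0.399 0.392 Mz -0.031 lag 0.0587 t 27.1 z 0.1954 j7 -0.16
8.1 rxF 0.445 0.325 0.382 Mz -0.059 lag 0.0614 t 27.5 z 0.1954 j7 -0.23
2.4 rxF 0.461 0.435 0.389 Mz -0.012 lag 0.0634 t 27.9 z 0.1955 j7 -0.31
-3.4 rxF 0.362 0.390 0.384 Mz 0.061 lag 0.0654 t 28.3 z 0.1956 j7 -0.39
-9.1 rxF 0.355 0.381 0.415 Mz -0.014 lag 0.0657 t 28.6 z 0.1957 j7 -0.46
-14.8 rxF 0.365 0.388 0.364 Mz 0.003 lag 0.0659 t 29.0 z 0.1958 j7 -0.54
-20.6 rxF 0.345 0.413 0.357 Mz 0.077 lag 0.0667 t 29.4 z 0.1960 j7 -0.61
-26.3 rxF 0.324 0.372 0.333 Mz 0.059 lag 0.0659 t 29.8 z 0.1960 j7 -0.69
-32.0 rxF 0.405 0.346 0.294 Mz -0.037 lag 0.0659 t 30.1 z 0.1962 j7 -0.76
-37.8 rxF 0.364 0.426 0.339 Mz 0.002 lag 0.0656 t 30.5 z 0.1964 j7 -0.84
-43.5 rxF 0.410 0.365 0.383 Mz 0.076 lag 0.0637 t 30.9 z 0.1964 j7 -0.92
-49.2 rxF 0.335 0.443 0.396 Mz 0.021 lag 0.0639 t 31.3 z 0.1965 j7 -0.99
-54.9 rxF 0.391 0.354 0.362 Mz 0.041 lag 0.0615 t 31.6 z 0.1966 j7 -1.07
-60.7 rxF 0.355 0.381 0.354 Mz 0.056 lag 0.0594 t 32.0 z 0.1966 j7 -1.15
-66.4 rxF 0.404 0.396 0.397 Mz 0.068 lag 0.0607 t 32.4 z 0.1968 j7 -1.23
-72.1 rxF 0.398 0.350 0.426 Mz 0.017 lag 0.0584 t 32.8 z 0.1968 j7 -1.31
-77.9 rxF 0.380 0.376 0.395 Mz 0.018 lag 0.0568 t 33.1 z 0.1968 j7 -1.39
-83.6 rxF 0.347 0.370 0.370 Mz 0.071 lag 0.0553 t 33.5 z 0.1968 j7 -1.47
-89.3 rxF 0.364 0.301 0.285 Mz 0.047 lag 0.0537 t 33.9 z 0.1968 j7 -1.56
-95.1 rxF 0.302 0.374 0.317 Mz 0.017 lag 0.0529 t 34.3 z 0.1968 j7 -1.64
-100.8 rxF 0.351 0.386 0.340 Mz 0.058 lag 0.0517 t 34.6 z 0.1967 j7 -1.72
-106.5 rxF 0.376 0.410 0.351 Mz 0.074 lag 0.0505 t 35.0 z 0.1967 j7 -1.81
-112.2 rxF 0.408 0.330 0.314 Mz 0.022 lag 0.0494 t 35.4 z 0.1967 j7 -1.90
```

```bash
cat > turn3.py <<'E'
from h import *
def run(a0,a1,step,stop,speed=.03,off=.019,r=.06,n=3):
    h=[]
    for a in np.arange(a0,a1,-step):
        ctrl.movel(pos(a,r,off,.196),q(a+np.pi+np.pi/2),speed)
        v=[]
        for _ in range(n): T=torque(); v.append([T[0],T[1],np.hypot(*T[2][:2])]); ctrl.pause(.012)
        m=np.mean(v,0); s=T[3]; h.append(m[0]+m[1])
        p=np.array(s["tcp_pos"])[:2]-C
        lag=(np.arctan2(p[1],p[0])-np.arctan2(off,r)-a+np.pi)%(2*np.pi)-np.pi
        print("%.1f rxF %.3f Mz %.3f sum %.3f |F| %.1f lag %.4f t %.1f z %.4f j7 %.2f"%(np.degrees(a),m[0],m[1],h[-1],m[2],lag,s["time"],s["tcp_pos"][2],s["qpos"][6]),flush=True)
        if len(h)>2 and np.mean(h[-3:])>stop: break
    return a
E
python3 - <<'E'
from turn3 import *
a=np.radians(-112.2); P=get_state()["tcp_pos"]
ctrl.movel(pos(a,.06,.04,.20),None,.15); ctrl.movel(pos(a,.06,.04,.27),None,.2)
im,d=vision.grab_frame("scene"); cv2.imwrite("pics/s2.png",cv2.resize(im[150:300,230:400],None,fx=4,fy=4,interpolation=cv2.INTER_CUBIC))
ctrl.movep(pos(a,.06,.04,.27),q(a+1.5*np.pi)); print(np.round(get_state()["qpos"],2))
ctrl.movel(pos(a,.06,.04,.196),None,.12)
print(get_state()["time"],meas(3))
E
```

```text
[ 0.64  0.6  -1.22  1.6   0.58  1.36  0.52]
39.075 [-0.00475988  0.02008333 -0.16341923  0.45580266  0.46038468]
```

View pics/s2.png

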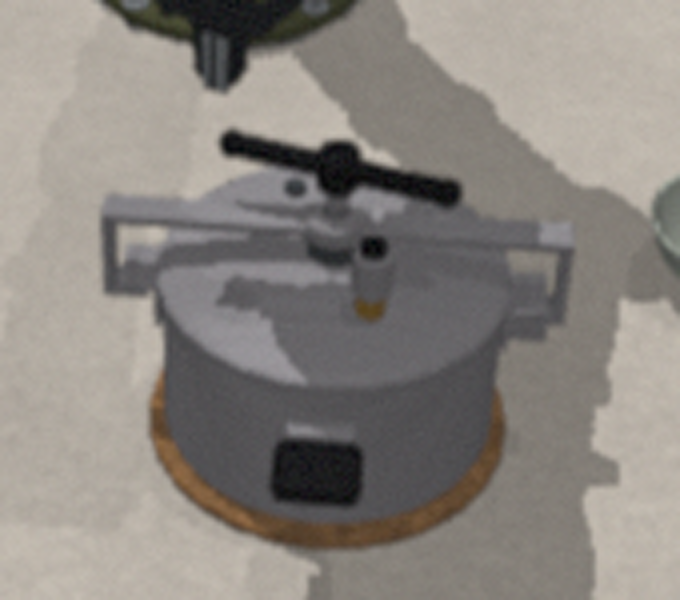

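The handle now runs from (230,143) to (455,190), so it follows the pushes, and the bar is still home with both feet under the lugs. I'll keep turning with this fresh wrist range.

```bash
python3 - <<'E'
from turn3 import *
a=np.radians(-112.2)
run(a,np.radians(-230),.1,.62,.04)
E
```

```text
-112.2 rxF 0.344 Mz 0.047 sum 0.392 |F| 5.6 lag 0.0172 t 39.9 z 0.1962 j7 0.43
-117.9 rxF 0.386 Mz 0.041 sum 0.426 |F| 6.2 lag 0.0205 t 40.2 z 0.1963 j7 0.34
-123.7 rxF 0.380 Mz 0.035 sum 0.415 |F| 6.2 lag 0.0211 t 40.6 z 0.1963 j7 0.25
-129.4 rxF 0.402 Mz 0.008 sum 0.409 |F| 6.5 lag 0.0227 t 40.9 z 0.1962 j7 0.17
-135.1 rxF 0.423 Mz -0.014 sum 0.409 |F| 6.8 lag 0.0247 t 41.2 z 0.1962 j7 0.08
-140.8 rxF 0.421 Mz 0.027 sum 0.448 |F| 6.7 lag 0.0267 t 41.6 z 0.1962 j7 -0.01
-146.6 rxF 0.440 Mz 0.045 sum 0.486 |F| 7.0 lag 0.0297 t 41.9 z 0.1962 j7 -0.10
-152.3 rxF 0.483 Mz 0.049 sum 0.531 |F| 7.6 lag 0.0321 t 42.2 z 0.1962 j7 -0.19
-158.0 rxF 0.529 Mz -0.008 sum 0.522 |F| 8.4 lag 0.0347 t 42.6 z 0.1962 j7 -0.28
-163.8 rxF 0.519 Mz 0.010 sum 0.528 |F| 8.1 lag 0.0376 t 42.9 z 0.1961 j7 -0.37
-169.5 rxF 0.539 Mz 0.008 sum 0.547 |F| 8.5 lag 0.0409 t 43.2 z 0.1961 j7 -0.46
-175.2 rxF 0.575 Mz 0.014 sum 0.589 |F| 9.0 lag 0.0442 t 43.6 z 0.1961 j7 -0.56
-181.0 rxF 0.596 Mz 0.000 sum 0.597 |F| 9.4 lag 0.0472 t 43.9 z 0.1961 j7 -0.65
-186.7 rxF 0.627 Mz -0.012 sum 0.615 |F| 9.9 lag 0.0504 t 44.2 z 0.1960 j7 -0.75
-192.4 rxF 0.635 Mz 0.019 sum 0.654 |F| 10.0 lag 0.0540 t 44.6 z 0.1960 j7 -0.84
```

```bash
python3 - <<'E'
from turn3 import *
a=np.radians(-192.4)
run(a-.02,a-.15,.02,.9,.004)
E
```

```text
-193.5 rxF 0.769 Mz -0.025 sum 0.744 |F| 12.1 lag 0.0684 t 45.0 z 0.1960 j7 -0.86
-194.7 rxF 0.839 Mz 0.011 sum 0.850 |F| 13.2 lag 0.0702 t 45.5 z 0.1960 j7 -0.88
-195.8 rxF 0.828 Mz -0.016 sum 0.812 |F| 13.0 lag 0.0709 t 46.0 z 0.1959 j7 -0.90
-197.0 rxF 0.819 Mz -0.021 sum 0.798 |F| 12.9 lag 0.0716 t 46.5 z 0.1959 j7 -0.92
-198.1 rxF 0.824 Mz -0.010 sum 0.813 |F| 13.0 lag 0.0723 t 47.0 z 0.1959 j7 -0.94
-199.3 rxF 0.836 Mz -0.037 sum 0.799 |F| 13.2 lag 0.0729 t 47.5 z 0.1959 j7 -0.96
-200.4 rxF 0.813 Mz -0.010 sum 0.803 |F| 12.8 lag 0.0739 t 48.0 z 0.1959 j7 -0.98
```

Tiny steps give the true running torque, about 0.81 N m at 1.14 rad past contact. That fits 0.55 + 0.23/rad, so I need about 0.5 rad more.

```bash
python3 - <<'E'
from turn3 import *
a=np.radians(-200.4)
run(a-.08,a-.34,.08,.9,.02)
b=run(a-.34,a-.56,.02,.915,.004)
ctrl.movel(pos(b,.06,.045,.20),None,.12); ctrl.movel(pos(b,.06,.045,.30),None,.25)
print(get_state()["time"],meas(3))
im,d=vision.grab_frame("scene"); cv2.imwrite("pics/s3.png",cv2.resize(im[130:300,200:400],None,fx=3.5,fy=3.5,interpolation=cv2.INTER_CUBIC))
E
```

```text
-205.0 rxF 0.782 Mz -0.034 sum 0.748 |F| 12.4 lag 0.0689 t 48.4 z 0.1959 j7 -1.06
-209.6 rxF 0.772 Mz -0.013 sum 0.759 |F| 12.2 lag 0.0714 t 48.8 z 0.1959 j7 -1.14
-214.2 rxF 0.803 Mz 0.004 sum 0.807 |F| 12.8 lag 0.0735 t 49.3 z 0.1959 j7 -1.21
-218.7 rxF 0.853 Mz 0.006 sum 0.858 |F| 13.6 lag 0.0758 t 49.7 z 0.1958 j7 -1.29
-219.9 rxF 0.910 Mz -0.030 sum 0.880 |F| 14.5 lag 0.0828 t 50.2 z 0.1958 j7 -1.31
-221.0 rxF 0.921 Mz 0.002 sum 0.923 |F| 14.7 lag 0.0837 t 50.7 z 0.1958 j7 -1.33
-222.2 rxF 0.904 Mz -0.025 sum 0.879 |F| 14.4 lag 0.0843 t 51.2 z 0.1958 j7 -1.35
-223.3 rxF 0.918 Mz -0.006 sum 0.912 |F| 14.6 lag 0.0846 t 51.7 z 0.1958 j7 -1.37
-224.5 rxF 0.915 Mz -0.031 sum 0.884 |F| 14.6 lag 0.0849 t 52.1 z 0.1958 j7 -1.39
-225.6 rxF 0.937 Mz -0.023 sum 0.914 |F| 14.9 lag 0.0855 t 52.6 z 0.1957 j7 -1.41
-226.8 rxF 0.943 Mz -0.006 sum 0.937 |F| 15.0 lag 0.0855 t 53.1 z 0.1958 j7 -1.42
-227.9 rxF 0.916 Mz -0.023 sum 0.892 |F| 14.6 lag 0.0860 t 53.6 z 0.1958 j7 -1.44
-229.0 rxF 0.916 Mz -0.023 sum 0.892 |F| 14.6 lag 0.0866 t 54.1 z 0.1957 j7 -1.46
-230.2 rxF 0.920 Mz -0.051 sum 0.869 |F| 14.7 lag 0.0870 t 54.6 z 0.1957 j7 -1.48
-231.3 rxF 0.939 Mz -0.021 sum 0.918 |F| 15.0 lag 0.0875 t 55.1 z 0.1957 j7 -1.50
56.025 [ 0.00701277 -0.00510076 -0.06163393 -0.08061914 -0.16192257]
```

View pics/s3.png

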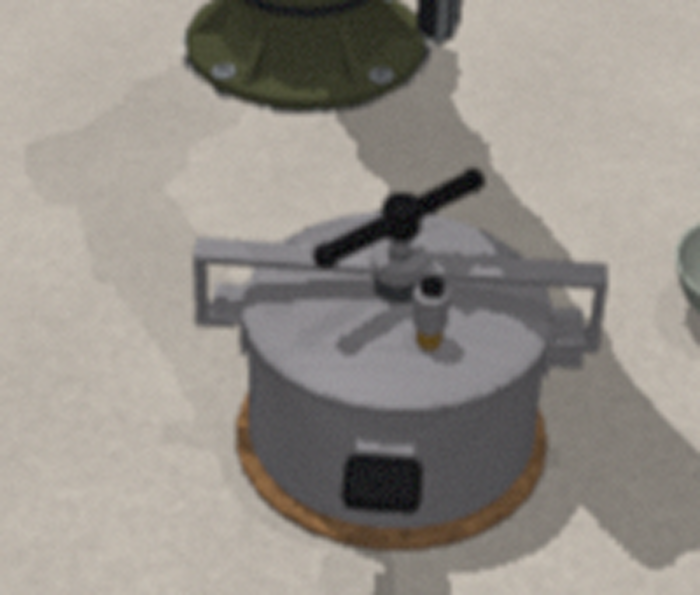

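The torque is steady at about 0.91 N m, which is mid-window. In the view the bar is home and raised under both lugs at (215,310) and (575,345), the valve is untouched, and the fingers are clear.

```bash
python3 -c "
from station import ticket
print(ticket.close_job())"
```

```text
the job is handed in; nothing more can be done
None
```

I swung the clamp bar home against its stop with both feet under the lugs, tightened the T-handle to about 0.91 N m (firm is 0.85 to 1.0), let go clear of everything and handed the job in at about 56 s; the valve was not struck and I never went near the mug, jar or bowl.

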